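Balance the bench dust extraction

TASK

I am going to sand at the wide dust inlet only: push the narrow inlet's iris lever round until that iris is fully shut against its stop, and push the wide inlet's iris lever round until it stands on the half-open mark, the long mark in the middle of its scale. Just push each lever tab from one side with a fingertip, do not pinch or grip it, and leave the other things on the bench where they lie.

Things in the scene. Friction and masses are not known exactly. Their poses are not given: they have to be found in the camera images.
- wide_damper: the wide dust inlet, a fixed galvanised iris damper: housing 190 mm across and 37 mm high on a 4 mm flange 206 mm across; raised lip 128 mm across, 50 mm high, round an open mouth 108 mm across in which the iris blades show. Origin on its axis at the bench, z up; the scale is on the top face round its -x side, and the lever reaches out over it
- wide_ring (a joint): turn of the wide inlet's ring and lever about the damper axis, rad, counter-clockwise from above: 0 = first mark, shut, at its stop; 0.698 = middle long mark, half open; 1.396 = last mark, fully open, at its stop. The lever points along damper-frame angle 2.443 + this value (from +x towards +y). Stiff (about 4 N at the tab), it stays where it is left
- wide_tab (a point): centre of the wide inlet's lever tab, the part to push: an upright black plate at the lever's outer end, centred 122 mm from the axis, 24 mm long radially, 10 mm thick along the arc, from its foot on the flat 21 mm wide lever arm 47 mm above the bench to its top at 83 mm; this point is 65 mm up. At least 50 mm free on both sides along the arc at this height
- wide_half_mark (a point): outer end of the half-open mark on the wide inlet's scale, 95 mm from the axis, 38 mm above the bench. Scale: nine dark radial marks 10 degrees apart; the first (shut), the middle (half open) and the last (fully open) are long; a filled dot lies beyond the shut end, an open circle beyond the open end; the lever's pointer and window show the mark
- wide_grip_shut: half of the wide lever's plastic grip, on the side of the tab towards the shut end; 24 x 3.5 x 34 mm. Origin at its foot. Push here to open
- wide_grip_open: half of the wide lever's plastic grip, on the side of the tab towards the open end; 24 x 3.5 x 34 mm. Origin at its foot. Push here to shut
- narrow_damper: the narrow dust inlet, a fixed galvanised iris damper: housing 140 mm across and 37 mm high on a 4 mm flange 156 mm across; raised lip 88 mm across, 50 mm high, round an open mouth 68 mm across in which the iris blades show. Origin on its axis at the bench, z up; the scale is on the top face round its -x side, and the lever reaches out over it
- narrow_ring (a joint): turn of the narrow inlet's ring and lever about the damper axis, rad, counter-clockwise from above: 0 = first mark, shut, at its stop; 0.698 = middle long mark, half open; 1.396 = last mark, fully open, at its stop. The lever points along damper-frame angle 2.443 + this value (from +x towards +y). Stiff (about 3.5 N at the tab), it stays where it is left
- narrow_tab (a point): centre of the narrow inlet's lever tab, the part to push: an upright black plate at the lever's outer end, centred 92 mm from the axis, 22 mm long radially, 10 mm thick along the arc, from its foot on the flat 21 mm wide lever arm 47 mm above the bench to its top at 83 mm; this point is 65 mm up. At least 50 mm free on both sides along the arc at this height
- narrow_half_mark (a point): outer end of the half-open mark on the narrow inlet's scale, 70 mm from the axis, 38 mm above the bench. Scale: nine dark radial marks 10 degrees apart; the first (shut), the middle (half open) and the last (fully open) are long; a filled dot lies beyond the shut end, an open circle beyond the open end; the lever's pointer and window show the mark
- narrow_grip_shut: half of the narrow lever's plastic grip, on the side of the tab towards the shut end; 22 x 3.5 x 34 mm. Origin at its foot. Push here to open
- narrow_grip_open: half of the narrow lever's plastic grip, on the side of the tab towards the open end; 22 x 3.5 x 34 mm. Origin at its foot. Push here to shut
- tongs1: loose pair of wooden toast tongs, 140 x 24 x 20 mm lying, origin centre of underside, long axis x; stands beside the wide inlet. Bystander
- tongs2: the same kind of wooden tongs, lying behind the inlets. Bystander
- tongs3: the same kind of wooden tongs, lying at the left of the bench. Bystander
- sanding_block: loose cork sanding block, 100 x 50 x 30 mm, origin centre of underside; beside the narrow inlet. Bystander
- glue_bottle: upright white glue bottle, 60 mm across, 170 mm high, origin centre of underside; right of the inlets. Bystander
- wax_tin: flat round tin, 70 mm across, 40 mm high, origin centre of underside; right of the inlets, near the robot. Bystander
- brush: loose dusting brush lying in front of the inlets, about 30 mm high at most. Bystander

How it is judged:
By the outcome, as a careful person would: the job done as asked, in the order asked, and still so for the second after the job is handed in, with the robot touching nothing.
It also fails if it takes over 58 s, if anything falls off the work surface, if the arm or the gripper's body presses on something with over 40 N, if the wrist force passes 120 N, or if a joint passes its speed limit or range.

ROBOT

A 6-joint arm with a two-finger parallel gripper is mounted at the origin on the work surface. World frame = base frame: x ahead of the robot, y to its left, z up, the work surface at z = 0. Lengths are in m, angles in rad, forces in N, time in s.
With the tool pointing down it reaches from about 0.25 to 0.725 m from the base axis. Payload 4 kg.
Tool frame: the origin (TCP) lies between the finger pads; the fingertips stand 11 mm ahead of it and the grasp point (between the pads) lies 8 mm behind it (bot.tip_extent is the distance from the TCP to the fingertips, in m); z points along the fingers, y is the line along which they close (so a half turn about z gives the same grasp; the last joint's range is limited). The gripper opens to 85 mm and grips with 20 to 120 N. Pads are 22 mm wide; open, the fingers measure 114 mm over their backs; the gripper's body (76 mm by 85 mm) begins 54 mm behind the grasp point. The pads swing forward as they close: fully open they stand 13 mm farther back than shut.
Start: joints at [1.349, 0.241, 0.005, 1.335, 0, 1.571], TCP at [0.11, 0.488, 0.242] pointing down, gripper open.
Joint ranges: [-2.72, 2.72], [-1.05, 1.87], [-1.09, 1.28], [-1.99, 2.15], [-1.42, 1.44], [-3.14, 3.14]. Speed limits (rad/s): [2.79, 2.79, 3.14, 3.14, 3.14, 3.14].

INTERFACE

Orientations are given as a unit quaternion [x, y, z, w].
In Python, from workcell import bot gives the robot as it stands. The module is installed in compiled form; this text tells all that it offers.
- The arm moves only by the tool drive_tool, never from a script. Its argument "rows" is a list of rows, each an object of numbers: "dx", "dy", "dz": the shift along the tool's x, y, z in units of 50 mm (1.0 is 50 mm); "wx", "wy", "wz": the turn, a rotation vector about the tool's x, y, z in units of 5 degrees (1.0 is 5 degrees); "hand": the finger opening in mm, from 0 to 85.4. A call has 1 to 20 rows; each row is the pose to reach, as a shift and turn from the pose commanded when the call began, along the tool's axes at that moment; what a row does not reach only later rows make up. A row lasts 1/10 s, in which the tool goes at most 50 mm and 8.59 degrees, less where a joint would pass 70% of its speed; a pose out of reach is approached as far as the arm can. A call with a gripper value outside its range is refused whole. The fingers move at their own pace and stop on an object; the grip force is fixed at half the most. Time passes only in rows, so rows that repeat a pose let the fingers close. It gives the time, the measured TCP pose, the force, the opening and the grip force at its end, in the units of the state.
- bot.get_obs(): the state, without advancing time (a new reading comes with each control period).
- bot.camera(name): name is "scene" or "top"; returns the picture (480x640x3 uint8, red, green, blue); there is no depth.
- bot.get_calibration(name): a dict with "vfov" (degrees; the focal length in pixels is half the picture's height over the tangent of half this angle, whatever the lens; pixels are square), "cx", "cy" (the principal point, pixels), "origin" and "rotation" of the camera in the world. Camera axes: x right, y up, looking along -z (the intrinsics and any distortion apply to the point x, -y, -z); pixel columns grow to the right and rows downward; lengths in m; the calibration is good to about 2 mm. A picture is of the moment at which its call begins. get_calibration takes no time and is no camera call.
- bot.job_done(): hands the job in; it is judged then, once.
Trained networks look in the newest picture that a camera, given by its name, has taken for a name from the list of things; names that differ only in an ending like _2 or _b are one class to them, and where a whole thing is asked for, a point or a joint stands for the part that bears it (a point fixed in the world has none). Each returns a list of dicts, best first, with "score" (0 to 1); they miss things now and then, are a little off and sometimes report something else, mostly with a low value. They report only what shows in the picture. A call takes as long as a camera call.
- bot.look_for(camera, thing): "extent" ([centre column, centre row, width, height] in pixels, round what is visible of it).
- bot.outline_of(camera, thing): "region" (480x640 bool, what is visible of it) and "extent" ([centre column, centre row, width, height] in pixels, round what is visible of it).
The state is a dict: "clock": time; "joint_pos": joint angles; "joint_vel": joint speeds; "tau": joint torques, N m; "eef_pos": TCP position; "tool_rot": TCP orientation; "ft_force": force on the tool from outside, world axes, zero at the start; "ft_torque": the same for the moment, N m; "grip_width": finger opening in m; "grasp_force": force on a finger pad.
Only numpy, scipy, OpenCV 4.12 (cv2) and the standard library are available. Lean on these libraries where they do the work, as an engineer would, in place of code of your own. Each camera call takes 0.05 s, during which the arm holds its last target. There are 200 camera calls.

## Working session

There is one attempt and no reset: what is moved stays moved. The work goes in short steps, Python scripts to look and compute and a tool call to move; the robot and the scene stay as the last step left them, time stands still between calls to the robot, and variables do not carry over. Pictures are saved under pics/ and viewed, at most 10 in all, crops included, and the job is handed in when it is done.

Besides the shell and the picture viewer there is one more tool, called after "Emit:" as name([rows], argument=value, ...), one row to a line, values as JSON. drive_tool: Moves the arm, as the interface text tells. Its arguments: {"type":"object","properties":{"rows":{"type":"array","items":{"type":"object","properties":{"dx":{"type":"number"},"dy":{"type":"number"},"dz":{"type":"number"},"wx":{"type":"number"},"wy":{"type":"number"},"wz":{"type":"number"},"hand":{"type":"number"}}}}},"required":["rows"]}

```bash
mkdir -p pics && cat > h.py <<'E'
import numpy as np, cv2
from workcell import bot
def ray(cam,u,v):
    c=bot.get_calibration(cam); f=240/np.tan(np.radians(c["vfov"])/2)
    d=np.array([(u-c["cx"])/f,-(v-c["cy"])/f,-1.]); return np.array(c["origin"]),np.array(c["rotation"])@d
def px2w(cam,u,v,z):
    o,d=ray(cam,u,v); return o+d*(z-o[2])/d[2]
def w2px(cam,p):
    c=bot.get_calibration(cam); f=240/np.tan(np.radians(c["vfov"])/2)
    q=np.array(c["rotation"]).T@(np.array(p)-np.array(c["origin"])); return c["cx"]+f*q[0]/-q[2], c["cy"]-f*q[1]/-q[2]
def snap(cam,name):
    im=bot.camera(cam); cv2.imwrite(f"pics/{name}.png",im[:,:,::-1]); return im
E
python3 - <<'E'
from h import *
for c in ("top","scene"):
    print(c,bot.get_calibration(c)); snap(c,c+"0")
    for t in ("wide_damper","narrow_damper","wide_tab","narrow_tab","wide_half_mark","narrow_half_mark","wide_grip_shut","wide_grip_open","narrow_grip_shut","narrow_grip_open"):
        print(t,[(round(r["score"],2),np.round(r["extent"],1).tolist()) for r in bot.look_for(c,t)[:3]])
o=bot.get_obs();print(o["clock"],o["eef_pos"],o["tool_rot"],o["grip_width"])
E
```

```text
top {'vfov': 53.63155059003113, 'cx': 327.57890777448665, 'cy': 240.80877076154567, 'origin': array([0.46251038, 0.00970081, 1.43000541]), 'rotation': array([-0.02680619,  0.02846641,  0.70950403, -0.70361575])}
wide_damper [(0.75, [263.1, 244.2, 72.3, 71.9]), (0.44, [262.9, 248.4, 51.1, 67.2])]
narrow_damper [(0.8, [384.9, 229.2, 54.9, 48.4])]
wide_tab [(0.75, [260.9, 247.7, 49.3, 63.6]), (0.68, [162.9, 284.9, 15.5, 50.3]), (0.42, [262.2, 245.3, 64.1, 72.6])]
narrow_tab [(0.68, [264.5, 245.5, 66.4, 69.4])]
wide_half_mark [(0.7, [264.2, 244.8, 69.3, 75.3])]
narrow_half_mark [(0.72, [387.3, 230.5, 58.6, 50.8]), (0.6, [335.1, 171.8, 48.2, 18.1])]
wide_grip_shut []
wide_grip_open []
narrow_grip_shut []
narrow_grip_open []
scene {'vfov': 56.87199778147183, 'cx': 318.2539871904204, 'cy': 242.12600772986957, 'origin': array([ 1.44318515, -0.21988964,  1.12288499]), 'rotation': array([0.26769067, 0.21461479, 0.58232912, 0.73700407])}
wide_damper [(0.92, [384.8, 233.6, 63.2, 68.0])]
narrow_damper [(0.74, [276.1, 270.2, 58.1, 47.4]), (0.45, [205.1, 235.4, 24.5, 23.0])]
wide_tab [(0.95, [383.6, 226.9, 47.9, 56.7])]
narrow_tab [(0.77, [271.9, 263.4, 50.5, 32.4])]
wide_half_mark [(0.66, [384.1, 234.8, 61.2, 68.3])]
narrow_half_mark [(0.94, [275.6, 270.7, 56.4, 46.4])]
wide_grip_shut [(0.46, [275.7, 268.9, 59.8, 47.4])]
wide_grip_open []
narrow_grip_shut []
narrow_grip_open [(0.42, [252.2, 251.2, 10.3, 13.0]), (0.42, [274.0, 263.9, 47.0, 37.3]), (0.23, [204.1, 234.3, 25.1, 22.3])]
1.1 [0.10999986 0.48775447 0.24232176] [1.10677967e-01 9.93856321e-01 2.14021728e-05 6.27695581e-06] 0.0858083165213208
```

View pics/top0.png

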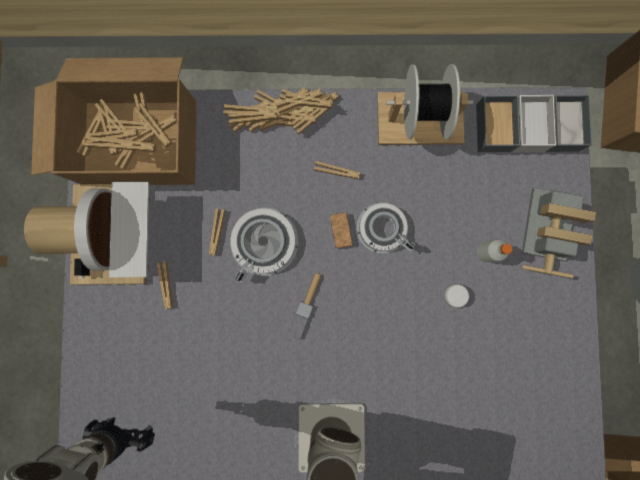

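View pics/scene0.png

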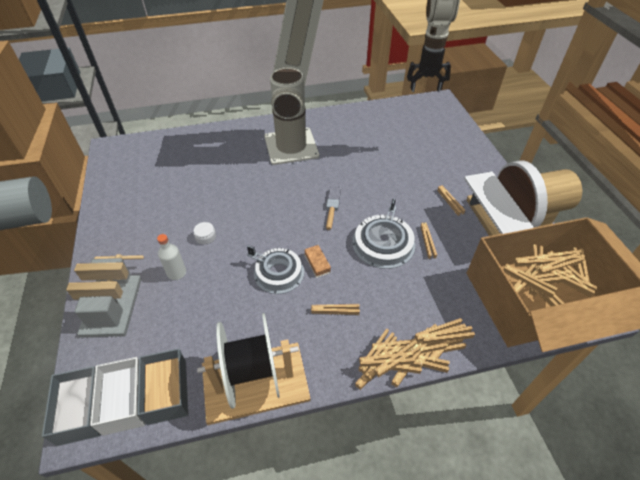

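The top view shows the wide inlet at (263,241) with its tab near (239,276), and the narrow inlet at (385,228) with its tab near (411,246). The rotation comes as a quaternion, so I'll fix the helper and magnify both inlets.

```bash
sed -i 's/np.array(c\["rotation"\])/R(c)/' h.py && sed -i '2a from scipy.spatial.transform import Rotation as Ro\ndef R(c): return Ro.from_quat(c["rotation"]).as_matrix()' h.py
python3 - <<'E'
from h import *
t=cv2.imread("pics/top0.png"); s=cv2.imread("pics/scene0.png")
def cr(im,u,v,h=50): return cv2.resize(im[v-h:v+h,u-h:u+h],(400,300*400//300),interpolation=cv2.INTER_CUBIC)
cv2.imwrite("pics/c1.png",np.hstack([cr(t,255,250),cr(t,395,235)]))
cv2.imwrite("pics/c2.png",np.hstack([cr(s,388,230),cr(s,270,262)]))
for c,b in (("top",(327,405)),("scene",(290,145))): print(c,px2w(c,*b,0), w2px(c,[0,0,0]))
for c in ("top","scene"):
    bot.camera(c)
    for n in ("wide_damper","narrow_damper"):
        for r in bot.outline_of(c,n)[:2]:
            m=r["region"]; v,u=np.nonzero(m); print(c,n,round(r["score"],2),r["extent"],len(u),px2w(c,r["extent"][0],r["extent"][1],0.02))
E
```

```text
top [0.09013576 0.0116468  0.        ] (np.float64(331.2356482454419), np.float64(436.4988910115493))
scene [-0.00889221 -0.00056466  0.        ] (np.float64(290.5527599580883), np.float64(146.30832832598458))
top wide_damper 0.63 [265.8, 243.2, 69.3, 70.7] 3628 [0.56734346 0.18988413 0.02      ]
top wide_damper 0.22 [305.6, 304.3, 32.8, 68.4] 672 [0.3857823  0.07228598 0.02      ]
top narrow_damper 0.86 [385.5, 229.4, 56.7, 48.1] 1823 [ 0.60569863 -0.16726469  0.02      ]
scene wide_damper 0.71 [276.6, 271.3, 59.3, 46.4] 1760 [ 0.62171197 -0.16326963  0.02      ]
scene wide_damper 0.68 [383.1, 235.6, 60.6, 65.1] 2596 [0.55961986 0.20281084 0.02      ]
scene narrow_damper 0.66 [275.5, 269.6, 56.2, 46.3] 1837 [ 0.61448141 -0.16546902  0.02      ]
scene narrow_damper 0.66 [271.1, 264.9, 48.8, 31.9] 235 [ 0.5932675  -0.17574824  0.02      ]
```

View pics/c1.png

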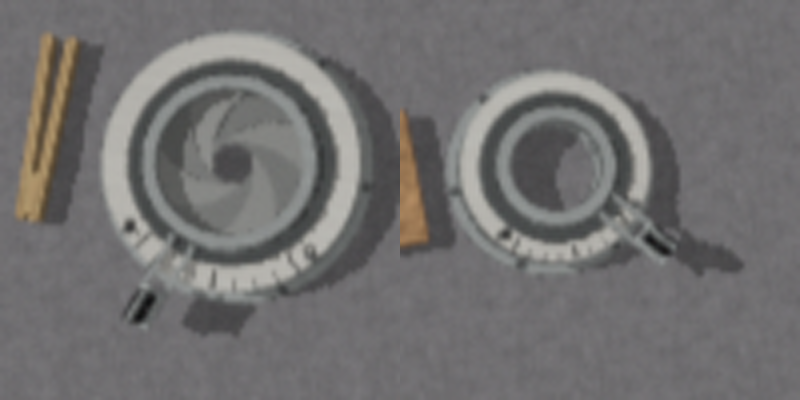

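View pics/c2.png

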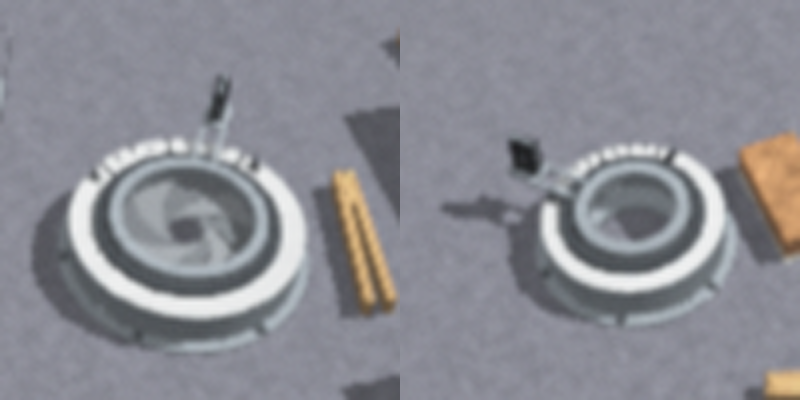

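The magnified top view shows the wide dot at crop (130,227), its circle at (310,250), and the lever about 1–2 marks from shut. The narrow dot is at (504,233) and its lever is at the open end. Next I'll fit the circles and the scale yaw numerically.

```bash
cat >> h.py <<'E'
def center(im,u,v,r,z=.037):
    g=cv2.cvtColor(im,cv2.COLOR_RGB2GRAY); m=((g>150)*255).astype(np.uint8)
    k=np.zeros_like(m); cv2.circle(k,(int(u),int(v)),int(r*1.15),255,-1); m&=k
    m=cv2.morphologyEx(m,cv2.MORPH_OPEN,np.ones((3,3)))
    c=np.vstack(cv2.findContours(m,cv2.RETR_EXTERNAL,cv2.CHAIN_APPROX_NONE)[0])
    return cv2.fitEllipse(cv2.convexHull(c))
def profile(im,c,r0,r1,z=.0375,A=np.arange(90,270,.5)):
    g=cv2.cvtColor(im,cv2.COLOR_RGB2GRAY).astype(np.float32); out=[]
    for r in np.linspace(r0,r1,6):
        p=[w2px("top",[c[0]+r*np.cos(a),c[1]+r*np.sin(a),z]) for a in np.radians(A)]
        p=np.float32(p); out.append(cv2.remap(g,p[:,:1],p[:,1:],cv2.INTER_CUBIC)[:,0])
    return A,np.mean(out,0)
def yawfit(im,c,r0,r1,bad):
    A,p=profile(im,c,r0,r1); hp=p-cv2.GaussianBlur(p[None],(0,0),12,borderType=cv2.BORDER_REPLICATE)[0]
    best=[]
    for y in np.arange(-25,25,.25):
        a=180+y+np.arange(-40,41,10); a=a[(a<bad[0])|(a>bad[1])]
        on=np.interp(a,A,hp).mean(); off=np.interp(np.r_[a-5,a+5],A,hp).mean(); best.append((off-on,y))
    return sorted(best)[::-1][:8],A,hp
E
python3 - <<'E'
from h import *
im=np.mean([bot.camera("top").astype(float) for _ in range(4)],0).astype(np.uint8)
for n,u,v,r,R0,tab,bad in (("wide",263,241,33,.095,(240.75,276.25),(138,160)),("narrow",384,226.5,24.5,.07,(409,245.75),(218,250))):
    e=center(im,u,v,r); c=px2w("top",*e[0],.037); t=px2w("top",*tab,.078); d=t-c
    print(n,"ell",e,"c",c.round(4),"tab",t.round(4),"r",np.hypot(*d[:2]).round(4),"ang",np.degrees(np.arctan2(d[1],d[0]))%360)
    b,A,hp=yawfit(im,c,R0-.012,R0-.003,bad); print([(round(float(x),1),float(y)) for x,y in b])
    print([(int(a),int(h)) for a,h in zip(A[::4],hp[::4])])
im=bot.camera("scene")
for n,u,v,r,in (("wide",385,233,31),("narrow",277,266,25)):
    e=center(im,u,v,r); print("scene",n,e,px2w("scene",*e[0],.037).round(4))
E
```

```text
wide ell ((262.2410888671875, 240.2611541748047), (63.47764205932617, 64.60248565673828), 44.37535858154297) c [0.5748 0.1982 0.037 ] tab [0.4695 0.2534 0.078 ] r 0.1189 ang 152.3337556898691
[(37.2, -18.5), (36.4, -18.25), (36.0, 1.5), (35.7, -18.0), (35.3, -18.75), (34.9, 1.25), (34.7, 1.75), (33.7, 1.0)]
[(90, 0), (92, 0), (94, 0), (96, 0), (98, 1), (100, 0), (102, 0), (104, 0), (106, 1), (108, 3), (110, 5), (112, 9), (114, 14), (116, 20), (118, 10), (120, -27), (122, -57), (124, -28), (126, 11), (128, 22), (130, 0), (132, -16), (134, 15), (136, 20), (138, 21), (140, 15), (142, -10), (144, -15), (146, -17), (148, -12), (150, 2), (152, 11), (154, 3), (156, -3), (158, -13), (160, -16), (162, -7), (164, 18), (166, 20), (168, 18), (170, -5), (172, -45), (174, 7), (176, 12), (178, 11), (180, 3), (182, -16), (184, 5), (186, 6), (188, 6), (190, -4), (192, -8), (194, 3), (196, 4), (198, 6), (200, 0), (202, -11), (204, 6), (206, 10), (208, 14), (210, -4), (212, -27), (214, 14), (216, 24), (218, 1), (220, -36), (222, -36), (224, -12), (226, 15), (228, 14), (230, 9), (232, 6), (234, 4), (236
[... 239 characters left out ...]
6, 47.32688522338867), 117.97285461425781) c [ 0.6146 -0.158   0.037 ] tab [ 0.5524 -0.2262  0.078 ] r 0.0923 ang 227.63413644393108Traceback (most recent call last):
  File "<stdin>", line 6, in <module>
  File "h.py", line 28, in yawfit
    A,p=profile(im,c,r0,r1); hp=p-cv2.GaussianBlur(p[None],(0,0),12,borderType=cv2.BORDER_REPLICATE)[0]
        ~~~~~~~^^^^^^^^^^^^
  File "h.py", line 24, in profile
    p=[w2px("top",[c[0]+r*np.cos(a),c[1]+r*np.sin(a),z]) for a in np.radians(A)]
       ~~~~^^^^^^^^^^^^^^^^^^^^^^^^^^^^^^^^^^^^^^^^^^^^^
  File "h.py", line 11, in w2px
    c=bot.get_calibration(cam); f=240/np.tan(np.radians(c["vfov"])/2)
ValueError: time passes only in moves, steps and waits
```

Wide scale: long marks dip at world angles 132/172/212°, with dots at 122/222°, so yaw ≈ −8° and the half mark is at 172°. I'll cache the calibration and finish the narrow inlet and the scene check.

```bash
sed -i 's/bot.get_calibration(cam)/cal(cam)/' h.py && sed -i '2a from functools import lru_cache\n@lru_cache\ndef cal(n): return bot.get_calibration(n)' h.py
python3 - <<'E'
from h import *
im=cv2.imread("pics/top0.png")[:,:,::-1].copy(); sc=cv2.imread("pics/scene0.png")[:,:,::-1].copy()
for n,u,v,r,R0,tab,z in (("wide",263,241,33,.095,(240.4,275.9),.07),("narrow",384,226.5,24.5,.07,(408.6,245.4),.07)):
    e=center(im,u,v,r); c=px2w("top",*e[0],.037); t=px2w("top",*tab,.083); d=t-c
    print(n,"c",c.round(4),"tab",t.round(4),"r",np.hypot(*d[:2]).round(4),"ang",np.degrees(np.arctan2(d[1],d[0]))%360)
    A,p=profile(im,c,R0-.012,R0-.003)
    hp=p-cv2.GaussianBlur(p[None],(0,0),12,borderType=cv2.BORDER_REPLICATE)[0]
    print([(float(A[i]),int(hp[i])) for i in range(1,len(A)-1) if hp[i]<hp[i-1] and hp[i]<=hp[i+1] and hp[i]<-4])
for n,u,v,r,in (("wide",385,233,31),("narrow",277,266,25)):
    e=center(sc,u,v,r); print("scene",n,np.round(e[0],2),px2w("scene",*e[0],.037).round(4))
E
```

```text
wide c [0.5749 0.1982 0.037 ] tab [0.4705 0.2535 0.083 ] r 0.1181 ang 152.08806925507264
[(122.0, -57), (131.5, -20), (145.5, -18), (159.5, -17), (172.0, -45), (181.5, -18), (191.0, -12), (201.5, -12), (211.5, -30), (221.0, -38)]
narrow c [ 0.6146 -0.158   0.037 ] tab [ 0.553  -0.2243  0.083 ] r 0.0904 ang 227.1008063044476
[(144.0, -49), (154.0, -13), (173.5, -7), (192.5, -25), (202.0, -7), (213.0, -4), (223.5, -5), (232.0, -20), (244.0, -29)]
scene wide [385.1 236.5] [0.5784 0.2014 0.037 ]
scene narrow [278.99 266.15] [ 0.6168 -0.1537  0.037 ]
```

```bash
cat >> h.py <<'E'
NC=np.array([.615,-.157]); WC=np.array([.5755,.199])
def rel(targets):
    """targets: (x,y,z,yaw of tool x in deg), tool straight down -> row units"""
    o=bot.get_obs(); M=Ro.from_quat(o["tool_rot"]); p=np.array(o["eef_pos"])
    for x,y,z,w in targets:
        T=Ro.from_matrix(np.array([[np.cos(np.radians(w)),np.sin(np.radians(w)),0],[np.sin(np.radians(w)),-np.cos(np.radians(w)),0],[0,0,-1]]).T)
        print((M.inv().apply(np.array([x,y,z])-p)/.05).round(3),(np.degrees((M.inv()*T).as_rotvec())/5).round(3))
def pose(C,th,r,off,z,s):
    """tool x face pushing; s=-1 clockwise, +1 ccw; off = tangential distance behind lever angle th"""
    a=np.radians(th); t=s*np.array([-np.sin(a),np.cos(a)]); q=C+r*np.array([np.cos(a),np.sin(a)])-off*t
    return (*q,z,(th-90) if s<0 else th-90)
E
python3 - <<'E'
from h import *
t=pose(NC,231,.092,.041,.068,-1); print(t,bot.tip_extent)
rel([(t[0],t[1],.242,t[3]),t])
E
```

```text
(np.float64(0.5889655084431507), np.float64(-0.2542995644870847), 0.068, 141) 0.011
[-1.261e+01 -1.237e+01  6.000e-03] [-0.     0.     5.258]
[-12.61  -12.37    3.486] [-0.     0.     5.258]
```

Emit:
drive_tool([
  {"hand": 0, "dx": -12.6, "dy": -12.37, "dz": 0, "wz": 5.26},
  {"hand": 0, "dx": -12.6, "dy": -12.37, "dz": 0, "wz": 5.26},
  {"hand": 0, "dx": -12.6, "dy": -12.37, "dz": 0, "wz": 5.26},
  {"hand": 0, "dx": -12.6, "dy": -12.37, "dz": 0, "wz": 5.26},
  {"hand": 0, "dx": -12.6, "dy": -12.37, "dz": 0, "wz": 5.26},
  {"hand": 0, "dx": -12.6, "dy": -12.37, "dz": 0, "wz": 5.26},
  {"hand": 0, "dx": -12.6, "dy": -12.37, "dz": 0, "wz": 5.26},
  {"hand": 0, "dx": -12.6, "dy": -12.37, "dz": 0, "wz": 5.26},
  {"hand": 0, "dx": -12.6, "dy": -12.37, "dz": 0, "wz": 5.26},
  {"hand": 0, "dx": -12.6, "dy": -12.37, "dz": 0, "wz": 5.26},
  {"hand": 0, "dx": -12.6, "dy": -12.37, "dz": 0, "wz": 5.26},
  {"hand": 0, "dx": -12.6, "dy": -12.37, "dz": 0, "wz": 5.26},
  {"hand": 0, "dx": -12.6, "dy": -12.37, "dz": 0, "wz": 5.26},
  {"hand": 0, "dx": -12.6, "dy": -12.37, "dz": 0, "wz": 5.26},
  {"hand": 0, "dx": -12.6, "dy": -12.37, "dz": 0, "wz": 5.26},
  {"hand": 0, "dx": -12.6, "dy": -12.37, "dz": 0, "wz": 5.26},
  {"hand": 0, "dx": -12.6, "dy": -12.37, "dz": 0, "wz": 5.26},
  {"hand": 0, "dx": -12.6, "dy": -12.37, "dz": 0, "wz": 5.26},
  {"hand": 0, "dx": -12.6, "dy": -12.37, "dz": 0, "wz": 5.26},
  {"hand": 0, "dx": -12.6, "dy": -12.37, "dz": 0, "wz": 5.26},
])

```text
invalid input at $.rows[0]: expected keys dx, dy, dz, wx, wy, wz, hand
```

Emit:
drive_tool([
  {"dx": -12.6, "dy": -12.37, "dz": 0, "wx": 0, "wy": 0, "wz": 5.26, "hand": 0},
  {"dx": -12.6, "dy": -12.37, "dz": 0, "wx": 0, "wy": 0, "wz": 5.26, "hand": 0},
  {"dx": -12.6, "dy": -12.37, "dz": 0, "wx": 0, "wy": 0, "wz": 5.26, "hand": 0},
  {"dx": -12.6, "dy": -12.37, "dz": 0, "wx": 0, "wy": 0, "wz": 5.26, "hand": 0},
  {"dx": -12.6, "dy": -12.37, "dz": 0, "wx": 0, "wy": 0, "wz": 5.26, "hand": 0},
  {"dx": -12.6, "dy": -12.37, "dz": 0, "wx": 0, "wy": 0, "wz": 5.26, "hand": 0},
  {"dx": -12.6, "dy": -12.37, "dz": 0, "wx": 0, "wy": 0, "wz": 5.26, "hand": 0},
  {"dx": -12.6, "dy": -12.37, "dz": 0, "wx": 0, "wy": 0, "wz": 5.26, "hand": 0},
  {"dx": -12.6, "dy": -12.37, "dz": 0, "wx": 0, "wy": 0, "wz": 5.26, "hand": 0},
  {"dx": -12.6, "dy": -12.37, "dz": 0, "wx": 0, "wy": 0, "wz": 5.26, "hand": 0},
  {"dx": -12.6, "dy": -12.37, "dz": 0, "wx": 0, "wy": 0, "wz": 5.26, "hand": 0},
  {"dx": -12.6, "dy": -12.37, "dz": 0, "wx": 0, "wy": 0, "wz": 5.26, "hand": 0},
  {"dx": -12.6, "dy": -12.37, "dz": 0, "wx": 0, "wy": 0, "wz": 5.26, "hand": 0},
  {"dx": -12.6, "dy": -12.37, "dz": 0, "wx": 0, "wy": 0, "wz": 5.26, "hand": 0},
  {"dx": -12.6, "dy": -12.37, "dz": 0, "wx": 0, "wy": 0, "wz": 5.26, "hand": 0},
  {"dx": -12.6, "dy": -12.37, "dz": 0, "wx": 0, "wy": 0, "wz": 5.26, "hand": 0},
  {"dx": -12.6, "dy": -12.37, "dz": 0, "wx": 0, "wy": 0, "wz": 5.26, "hand": 0},
  {"dx": -12.6, "dy": -12.37, "dz": 0, "wx": 0, "wy": 0, "wz": 5.26, "hand": 0},
  {"dx": -12.6, "dy": -12.37, "dz": 0, "wx": 0, "wy": 0, "wz": 5.26, "hand": 0},
  {"dx": -12.6, "dy": -12.37, "dz": 0, "wx": 0, "wy": 0, "wz": 5.26, "hand": 0},
])

```text
clock: 3.6
eef_pos: [0.5883, -0.2547, 0.2411]
tool_rot: [0.334, 0.942, 0.0, -0.001]
ft_force: [-0.0, 1.2, 0.3]
grip_width: 0.0001
grasp_force: 0.0
```

Emit:
drive_tool([
  {"dx": 0, "dy": 0, "dz": 1, "wx": 0, "wy": 0, "wz": 0, "hand": 0},
  {"dx": 0, "dy": 0, "dz": 2, "wx": 0, "wy": 0, "wz": 0, "hand": 0},
  {"dx": 0, "dy": 0, "dz": 3, "wx": 0, "wy": 0, "wz": 0, "hand": 0},
  {"dx": 0, "dy": 0, "dz": 3.46, "wx": 0, "wy": 0, "wz": 0, "hand": 0},
  {"dx": 0, "dy": 0, "dz": 3.46, "wx": 0, "wy": 0, "wz": 0, "hand": 0},
])

```text
clock: 4.1
eef_pos: [0.5846, -0.2511, 0.0651]
tool_rot: [0.333, 0.943, 0.0, -0.005]
ft_force: [0.1, 0.5, 0.3]
grip_width: 0.0002
grasp_force: 0.0
```

```bash
python3 - <<'E'
from h import *
im=snap("top","top1"); s=bot.camera("scene")
cr=lambda i,u,v,h=50: cv2.resize(i[v-h:v+h,u-h:u+h],(400,400),interpolation=cv2.INTER_CUBIC)
cv2.imwrite("pics/c3.png",np.hstack([cr(im,400,240),cr(s,260,255)])[:,:,::-1])
o=bot.get_obs(); print(o["eef_pos"],o["ft_force"])
rel([pose(NC,231,.092,f,.068,-1) for f in (.041,.026,.016)]+[pose(NC,t,.092,.016,.068,-1) for t in range(229,147,-8)])
E
```

```text
[ 0.58867155 -0.2532639   0.07053703] [-0.70910685 -0.8474561   0.48441839]
[-0.018 -0.012  0.051] [0.003 0.006 0.013]
[ 0.282 -0.012  0.051] [0.003 0.006 0.013]
[ 0.482 -0.012  0.05 ] [0.003 0.006 0.013]
[ 0.547 -0.022  0.05 ] [0.003 0.006 0.413]
[ 0.807 -0.039  0.05 ] [0.004 0.006 2.013]
[ 1.067 -0.02   0.05 ] [0.004 0.006 3.613]
[1.321 0.035 0.05 ] [5.000e-03 5.000e-03 5.213e+00]
[1.566 0.125 0.05 ] [5.000e-03 5.000e-03 6.813e+00]
[1.796 0.248 0.05 ] [5.000e-03 5.000e-03 8.413e+00]
[2.006 0.402 0.05 ] [6.0000e-03 4.0000e-03 1.0013e+01]
[2.193 0.584 0.05 ] [6.0000e-03 4.0000e-03 1.1613e+01]
[2.352 0.789 0.05 ] [7.0000e-03 3.0000e-03 1.3213e+01]
[2.482 1.016 0.05 ] [7.0000e-03 3.0000e-03 1.4813e+01]
[2.579 1.258 0.05 ] [7.0000e-03 3.0000e-03 1.6413e+01]
```

View pics/c3.png

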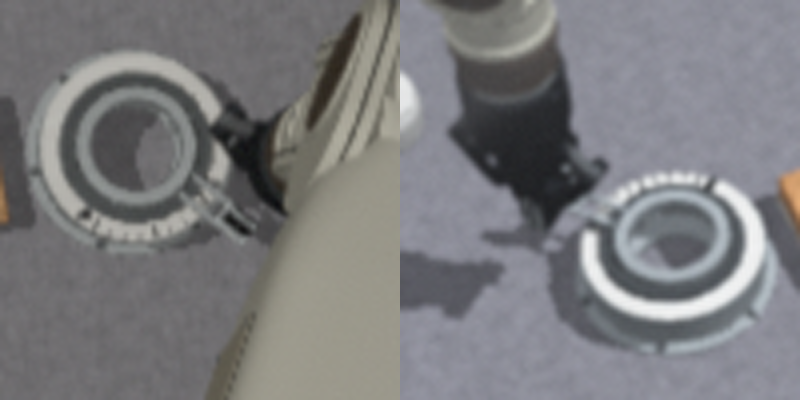

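The picture shows the finger clear of the tab on its open side (tab at crop (235,220), finger to its right). I'll push round clockwise.

Emit:
drive_tool([
  {"dx": 0.14, "dy": 0, "dz": 0.05, "wx": 0, "wy": 0, "wz": 0, "hand": 0},
  {"dx": 0.28, "dy": 0, "dz": 0.05, "wx": 0, "wy": 0, "wz": 0, "hand": 0},
  {"dx": 0.38, "dy": 0, "dz": 0.05, "wx": 0, "wy": 0, "wz": 0, "hand": 0},
  {"dx": 0.48, "dy": -0.01, "dz": 0.05, "wx": 0, "wy": 0, "wz": 0, "hand": 0},
  {"dx": 0.55, "dy": -0.02, "dz": 0.05, "wx": 0, "wy": 0, "wz": 0.4, "hand": 0},
  {"dx": 0.68, "dy": -0.03, "dz": 0.05, "wx": 0, "wy": 0, "wz": 1.2, "hand": 0},
  {"dx": 0.81, "dy": -0.04, "dz": 0.05, "wx": 0, "wy": 0, "wz": 2.0, "hand": 0},
  {"dx": 0.94, "dy": -0.03, "dz": 0.05, "wx": 0, "wy": 0, "wz": 2.8, "hand": 0},
  {"dx": 1.07, "dy": -0.02, "dz": 0.05, "wx": 0, "wy": 0, "wz": 3.6, "hand": 0},
  {"dx": 1.19, "dy": 0.01, "dz": 0.05, "wx": 0, "wy": 0, "wz": 4.4, "hand": 0},
  {"dx": 1.32, "dy": 0.04, "dz": 0.05, "wx": 0, "wy": 0, "wz": 5.2, "hand": 0},
  {"dx": 1.32, "dy": 0.04, "dz": 0.05, "wx": 0, "wy": 0, "wz": 5.2, "hand": 0},
  {"dx": 1.32, "dy": 0.04, "dz": 0.05, "wx": 0, "wy": 0, "wz": 5.2, "hand": 0},
])

```text
clock: 5.5
eef_pos: [0.5387, -0.2116, 0.0675]
tool_rot: [0.537, 0.844, -0.0, 0.001]
ft_force: [-0.4, -2.4, 1.6]
grip_width: 0.0
grasp_force: 1.0
```

```bash
python3 - <<'E'
from h import *
im=bot.camera("top"); s=bot.camera("scene")
cr=lambda i,u,v,h=50: cv2.resize(i[v-h:v+h,u-h:u+h],(400,400),interpolation=cv2.INTER_CUBIC)
cv2.imwrite("pics/c4.png",np.hstack([cr(im,390,240),cr(s,265,255)])[:,:,::-1])
o=bot.get_obs(); print(o["clock"],o["eef_pos"],o["ft_force"])
rel([pose(NC,t,.092,.016,.068,-1) for t in range(205,144,-4)])
E
```

```text
5.6 [ 0.53888109 -0.21149757  0.06724618] [-0.35731953 -2.14286762  1.57072425]
[ 0.024  0.    -0.015] [0.007 0.011 0.007]
[ 0.154 -0.017 -0.015] [0.008 0.011 0.807]
[ 0.284 -0.026 -0.015] [0.008 0.011 1.607]
[ 0.414 -0.026 -0.016] [0.008 0.011 2.407]
[ 0.544 -0.016 -0.016] [0.009 0.01  3.207]
[ 0.673  0.002 -0.016] [0.009 0.01  4.007]
[ 0.8    0.03  -0.016] [0.01  0.01  4.807]
[ 0.926  0.066 -0.016] [0.01  0.009 5.607]
[ 1.048  0.111 -0.016] [0.01  0.009 6.407]
[ 1.167  0.164 -0.016] [0.011 0.009 7.207]
[ 1.282  0.226 -0.016] [1.100e-02 8.000e-03 8.007e+00]
[ 1.392  0.295 -0.016] [1.100e-02 8.000e-03 8.807e+00]
[ 1.497  0.372 -0.016] [1.200e-02 8.000e-03 9.607e+00]
[ 1.597  0.456 -0.016] [1.2000e-02 7.0000e-03 1.0407e+01]
[ 1.691  0.547 -0.016] [1.2000e-02 7.0000e-03 1.1207e+01]
[ 1.778  0.644 -0.016] [1.3000e-02 7.0000e-03 1.2007e+01]
```

View pics/c4.png

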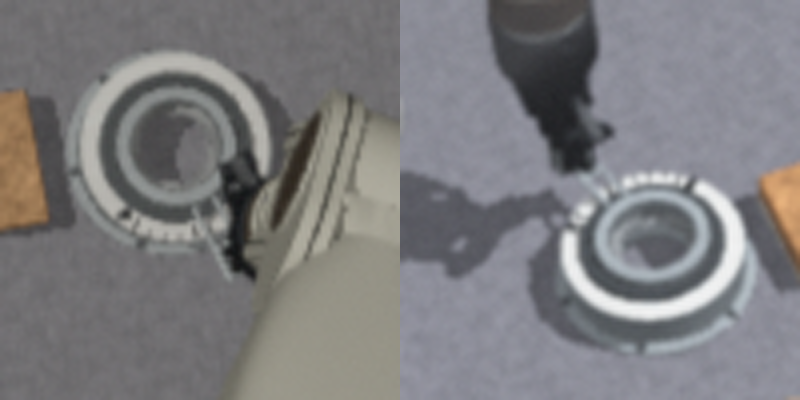

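The lever has turned with the finger (arm now at crop (215,240)). I'll continue to near the stop.

Emit:
drive_tool([
  {"dx": 0.15, "dy": -0.02, "dz": 0, "wx": 0, "wy": 0, "wz": 0.8, "hand": 0},
  {"dx": 0.28, "dy": -0.03, "dz": 0, "wx": 0, "wy": 0, "wz": 1.6, "hand": 0},
  {"dx": 0.41, "dy": -0.03, "dz": 0, "wx": 0, "wy": 0, "wz": 2.4, "hand": 0},
  {"dx": 0.54, "dy": -0.02, "dz": 0, "wx": 0, "wy": 0, "wz": 3.2, "hand": 0},
  {"dx": 0.67, "dy": 0, "dz": 0, "wx": 0, "wy": 0, "wz": 4.0, "hand": 0},
  {"dx": 0.8, "dy": 0.03, "dz": 0, "wx": 0, "wy": 0, "wz": 4.8, "hand": 0},
  {"dx": 0.93, "dy": 0.07, "dz": 0, "wx": 0, "wy": 0, "wz": 5.6, "hand": 0},
  {"dx": 1.05, "dy": 0.11, "dz": 0, "wx": 0, "wy": 0, "wz": 6.4, "hand": 0},
  {"dx": 1.17, "dy": 0.16, "dz": 0, "wx": 0, "wy": 0, "wz": 7.2, "hand": 0},
  {"dx": 1.28, "dy": 0.22, "dz": 0, "wx": 0, "wy": 0, "wz": 8.0, "hand": 0},
  {"dx": 1.39, "dy": 0.29, "dz": 0, "wx": 0, "wy": 0, "wz": 8.8, "hand": 0},
  {"dx": 1.39, "dy": 0.29, "dz": 0, "wx": 0, "wy": 0, "wz": 8.8, "hand": 0},
  {"dx": 1.39, "dy": 0.29, "dz": 0, "wx": 0, "wy": 0, "wz": 8.8, "hand": 0},
])

```text
clock: 6.9
eef_pos: [0.5222, -0.1417, 0.0667]
tool_rot: [0.814, 0.581, 0.0, -0.0]
ft_force: [0.4, -1.2, 0.1]
grip_width: 0.0001
grasp_force: 0.4
```

```bash
python3 - <<'E'
from h import *
o=bot.get_obs(); print(o["clock"],o["eef_pos"],o["ft_force"])
rel([pose(NC,t,.092,.016,.068,-1) for t in range(161,142,-2)])
E
```

```text
6.9 [ 0.52223149 -0.1417444   0.06669872] [ 0.39531825 -1.22919855  0.14627041]
[-0.004  0.014 -0.026] [-0.006 -0.007  0.02 ]
[ 0.06   0.004 -0.026] [-0.006 -0.007  0.42 ]
[ 0.125 -0.004 -0.026] [-0.006 -0.007  0.82 ]
[ 0.19  -0.009 -0.026] [-0.006 -0.007  1.22 ]
[ 0.255 -0.013 -0.026] [-0.006 -0.007  1.62 ]
[ 0.32  -0.013 -0.026] [-0.006 -0.007  2.02 ]
[ 0.385 -0.012 -0.026] [-0.006 -0.006  2.42 ]
[ 0.45  -0.008 -0.026] [-0.006 -0.006  2.82 ]
[ 0.515 -0.002 -0.026] [-0.007 -0.006  3.22 ]
[ 0.58   0.006 -0.026] [-0.007 -0.006  3.62 ]
```

Emit:
drive_tool([
  {"dx": 0.06, "dy": 0, "dz": 0, "wx": 0, "wy": 0, "wz": 0.4, "hand": 0},
  {"dx": 0.12, "dy": 0, "dz": 0, "wx": 0, "wy": 0, "wz": 0.8, "hand": 0},
  {"dx": 0.19, "dy": -0.01, "dz": 0, "wx": 0, "wy": 0, "wz": 1.2, "hand": 0},
  {"dx": 0.22, "dy": -0.01, "dz": 0, "wx": 0, "wy": 0, "wz": 1.4, "hand": 0},
  {"dx": 0.25, "dy": -0.01, "dz": 0, "wx": 0, "wy": 0, "wz": 1.6, "hand": 0},
  {"dx": 0.25, "dy": -0.01, "dz": 0, "wx": 0, "wy": 0, "wz": 1.6, "hand": 0},
])

```text
clock: 7.5
eef_pos: [0.5249, -0.1303, 0.0666]
tool_rot: [0.853, 0.522, -0.001, -0.0]
ft_force: [-3.0, -3.6, 3.3]
grip_width: -0.0004
grasp_force: 2.5
```

Emit:
drive_tool([
  {"dx": 0.03, "dy": 0, "dz": 0, "wx": 0, "wy": 0, "wz": 0.2, "hand": 0},
  {"dx": 0.06, "dy": 0, "dz": 0, "wx": 0, "wy": 0, "wz": 0.2, "hand": 0},
  {"dx": 0.06, "dy": 0, "dz": 0, "wx": 0, "wy": 0, "wz": 0.2, "hand": 0},
])

```text
clock: 7.8
eef_pos: [0.5247, -0.1301, 0.0667]
tool_rot: [0.858, 0.514, -0.004, 0.001]
ft_force: [-7.1, -10.8, 4.9]
grip_width: -0.0
grasp_force: 6.5
```

Emit:
drive_tool([
  {"dx": 0.03, "dy": 0, "dz": 0, "wx": 0, "wy": 0, "wz": 0, "hand": 0},
  {"dx": 0.06, "dy": 0, "dz": 0, "wx": 0, "wy": 0, "wz": 0, "hand": 0},
  {"dx": 0.06, "dy": 0, "dz": 0, "wx": 0, "wy": 0, "wz": 0, "hand": 0},
])

```text
clock: 8.1
eef_pos: [0.5247, -0.1301, 0.0667]
tool_rot: [0.858, 0.513, -0.006, 0.003]
ft_force: [-11.0, -17.7, 7.5]
grip_width: -0.0001
grasp_force: 10.4
```

The narrow lever is at its stop: position holds while the force rises to about 21 N. Backing away and lifting.

Emit:
drive_tool([
  {"dx": -0.3, "dy": 0, "dz": 0, "wx": 0, "wy": 0, "wz": 0, "hand": 0},
  {"dx": -0.6, "dy": 0, "dz": 0, "wx": 0, "wy": 0, "wz": 0, "hand": 0},
  {"dx": -0.6, "dy": 0, "dz": -1, "wx": 0, "wy": 0, "wz": 0, "hand": 0},
  {"dx": -0.6, "dy": 0, "dz": -2, "wx": 0, "wy": 0, "wz": 0, "hand": 0},
  {"dx": -0.6, "dy": 0, "dz": -2, "wx": 0, "wy": 0, "wz": 0, "hand": 0},
])

```text
clock: 8.6
eef_pos: [0.5191, -0.1523, 0.1739]
tool_rot: [0.857, 0.515, 0.005, 0.005]
ft_force: [1.2, 0.7, 0.5]
grip_width: -0.0001
grasp_force: 0.0
```

```bash
python3 - <<'E'
from h import *
o=bot.get_obs(); print(o["clock"],o["eef_pos"],o["ft_force"])
t=pose(WC,152,.122,.041,.068,1); print(t); rel([(t[0],t[1],.168,t[3]),t])
E
```

```text
8.6 [ 0.51905257 -0.15234173  0.1739332 ] [1.15791273 0.73764591 0.54434938]
(np.float64(0.48702872774543243), np.float64(0.2924763819670947), 0.068, 62)
[ 7.554 -4.743  0.09 ] [ 0.151 -0.051  0.001]
[ 7.546 -4.769  2.089] [ 0.151 -0.051  0.001]
```

Emit:
drive_tool([
  {"dx": 7.55, "dy": -4.76, "dz": 0, "wx": 0, "wy": 0, "wz": 0, "hand": 0},
  {"dx": 7.55, "dy": -4.76, "dz": 0, "wx": 0, "wy": 0, "wz": 0, "hand": 0},
  {"dx": 7.55, "dy": -4.76, "dz": 0, "wx": 0, "wy": 0, "wz": 0, "hand": 0},
  {"dx": 7.55, "dy": -4.76, "dz": 0, "wx": 0, "wy": 0, "wz": 0, "hand": 0},
  {"dx": 7.55, "dy": -4.76, "dz": 0, "wx": 0, "wy": 0, "wz": 0, "hand": 0},
  {"dx": 7.55, "dy": -4.76, "dz": 0, "wx": 0, "wy": 0, "wz": 0, "hand": 0},
  {"dx": 7.55, "dy": -4.76, "dz": 0, "wx": 0, "wy": 0, "wz": 0, "hand": 0},
  {"dx": 7.55, "dy": -4.76, "dz": 0, "wx": 0, "wy": 0, "wz": 0, "hand": 0},
  {"dx": 7.55, "dy": -4.76, "dz": 0, "wx": 0, "wy": 0, "wz": 0, "hand": 0},
  {"dx": 7.55, "dy": -4.76, "dz": 0, "wx": 0, "wy": 0, "wz": 0, "hand": 0},
  {"dx": 7.55, "dy": -4.76, "dz": 0, "wx": 0, "wy": 0, "wz": 0, "hand": 0},
  {"dx": 7.55, "dy": -4.76, "dz": 0, "wx": 0, "wy": 0, "wz": 0, "hand": 0},
  {"dx": 7.55, "dy": -4.76, "dz": 0, "wx": 0, "wy": 0, "wz": 0, "hand": 0},
])

```text
clock: 9.9
eef_pos: [0.4818, 0.2924, 0.1666]
tool_rot: [0.858, 0.514, -0.0, -0.0]
ft_force: [0.1, 0.2, 0.0]
grip_width: -0.0001
grasp_force: 0.0
```

```bash
python3 - <<'E'
from h import *
o=bot.get_obs(); print(o["clock"],o["eef_pos"],o["ft_force"])
im=snap("top","top2")
rel([pose(WC,152,.122,f,.068,1) for f in (.041,)])
c=np.r_[NC,.037]; A,p=profile(im,c,.058,.067)
hp=p-cv2.GaussianBlur(p[None],(0,0),12,borderType=cv2.BORDER_REPLICATE)[0]
print([(float(A[i]),int(hp[i])) for i in range(1,len(A)-1) if hp[i]<hp[i-1] and hp[i]<=hp[i+1] and hp[i]<-4])
cr=lambda i,u,v,h=50: cv2.resize(i[v-h:v+h,u-h:u+h],(400,400),interpolation=cv2.INTER_CUBIC)
cv2.imwrite("pics/c5.png",np.hstack([cr(im,250,260),cr(im,380,240)])[:,:,::-1])
E
```

```text
9.9 [0.48180199 0.29235477 0.16662881] [0.07993667 0.19526865 0.01229138]
[0.05  0.089 1.976] [-0.003  0.003 -0.028]
[(143.5, -32), (154.0, -29), (168.0, -16), (193.5, -22), (214.0, -6), (232.5, -16), (243.5, -24), (258.0, -4)]
```

View pics/c5.png

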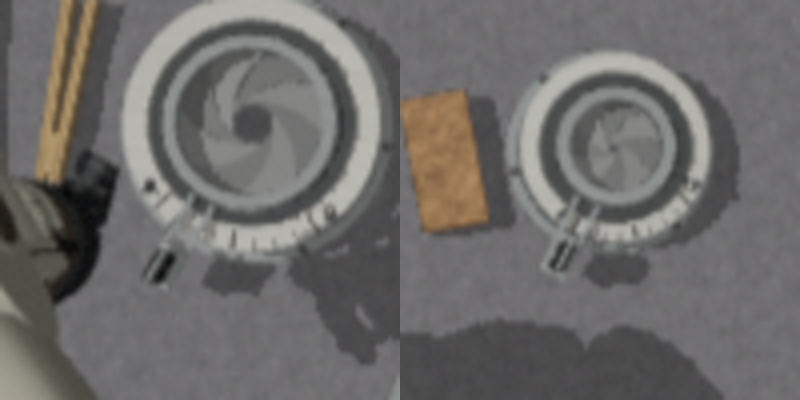

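The narrow iris blades are closed, with its lever at crop (562,255), i.e. 153° as expected for shut. The finger stands on the shut side of the wide tab (tab at (160,267), finger at (95,180)). Now I'll descend.

Emit:
drive_tool([
  {"dx": 0.05, "dy": 0.09, "dz": 1, "wx": 0, "wy": 0, "wz": 0, "hand": 0},
  {"dx": 0.05, "dy": 0.09, "dz": 1.6, "wx": 0, "wy": 0, "wz": 0, "hand": 0},
  {"dx": 0.05, "dy": 0.09, "dz": 1.97, "wx": 0, "wy": 0, "wz": 0, "hand": 0},
  {"dx": 0.05, "dy": 0.09, "dz": 1.97, "wx": 0, "wy": 0, "wz": 0, "hand": 0},
  {"dx": 0.05, "dy": 0.09, "dz": 1.97, "wx": 0, "wy": 0, "wz": 0, "hand": 0},
])

```text
clock: 10.45
eef_pos: [0.4873, 0.2932, 0.0688]
tool_rot: [0.858, 0.514, -0.0, -0.0]
ft_force: [0.4, -0.7, 1.2]
grip_width: 0.0004
grasp_force: 0.0
```

```bash
python3 - <<'E'
from h import *
o=bot.get_obs(); print(o["clock"],o["eef_pos"],o["ft_force"])
rel([pose(WC,152,.122,f,.068,1) for f in (.041,.026,.017)]+[pose(WC,t,.122,.017,.068,1) for t in range(154,174,2)])
E
```

```text
10.45 [0.48725485 0.29322198 0.06875066] [ 0.3928024  -0.73639136  1.15785703]
[-0.015  0.003  0.015] [-0.001 -0.    -0.018]
[-0.315  0.004  0.015] [-0.001 -0.    -0.018]
[-0.495  0.004  0.015] [-0.001 -0.    -0.018]
[-0.581 -0.006  0.015] [-0.001 -0.    -0.418]
[-0.666 -0.014  0.015] [-0.001 -0.    -0.818]
[-0.752 -0.018  0.015] [-1.000e-03 -0.000e+00 -1.218e+00]
[-0.838 -0.019  0.015] [-1.000e-03 -0.000e+00 -1.618e+00]
[-0.924 -0.017  0.015] [-1.000e-03 -0.000e+00 -2.018e+00]
[-1.01  -0.013  0.015] [-1.000e-03 -0.000e+00 -2.418e+00]
[-1.096 -0.005  0.015] [-1.000e-03 -0.000e+00 -2.818e+00]
[-1.181  0.006  0.015] [-1.000e-03 -0.000e+00 -3.218e+00]
[-1.266  0.019  0.015] [-1.000e-03 -0.000e+00 -3.618e+00]
[-1.35   0.036  0.015] [-1.000e-03 -0.000e+00 -4.018e+00]
```

Push up to 166° first, then look.

Emit:
drive_tool([
  {"dx": -0.16, "dy": 0, "dz": 0, "wx": 0, "wy": 0, "wz": 0, "hand": 0},
  {"dx": -0.31, "dy": 0, "dz": 0, "wx": 0, "wy": 0, "wz": 0, "hand": 0},
  {"dx": -0.4, "dy": 0, "dz": 0, "wx": 0, "wy": 0, "wz": 0, "hand": 0},
  {"dx": -0.5, "dy": 0, "dz": 0, "wx": 0, "wy": 0, "wz": 0, "hand": 0},
  {"dx": -0.58, "dy": -0.01, "dz": 0, "wx": 0, "wy": 0, "wz": -0.4, "hand": 0},
  {"dx": -0.67, "dy": -0.01, "dz": 0, "wx": 0, "wy": 0, "wz": -0.8, "hand": 0},
  {"dx": -0.75, "dy": -0.02, "dz": 0, "wx": 0, "wy": 0, "wz": -1.2, "hand": 0},
  {"dx": -0.84, "dy": -0.02, "dz": 0, "wx": 0, "wy": 0, "wz": -1.6, "hand": 0},
  {"dx": -0.92, "dy": -0.02, "dz": 0, "wx": 0, "wy": 0, "wz": -2.0, "hand": 0},
  {"dx": -1.01, "dy": -0.01, "dz": 0, "wx": 0, "wy": 0, "wz": -2.4, "hand": 0},
  {"dx": -1.1, "dy": 0, "dz": 0, "wx": 0, "wy": 0, "wz": -2.8, "hand": 0},
  {"dx": -1.1, "dy": 0, "dz": 0, "wx": 0, "wy": 0, "wz": -2.8, "hand": 0},
  {"dx": -1.1, "dy": 0, "dz": 0, "wx": 0, "wy": 0, "wz": -2.8, "hand": 0},
])

```text
clock: 11.75
eef_pos: [0.4612, 0.246, 0.0689]
tool_rot: [0.788, 0.615, 0.001, -0.0]
ft_force: [-0.8, 3.4, 2.2]
grip_width: -0.0001
grasp_force: 1.4
```

```bash
python3 - <<'E'
from h import *
o=bot.get_obs(); print(o["clock"],o["eef_pos"],o["ft_force"])
q=np.array(o["eef_pos"][:2])-WC; a=np.degrees(np.arctan2(q[1],q[0])); yaw=np.degrees(2*np.arctan2(o["tool_rot"][1],o["tool_rot"][0])); print("yaw+90",yaw+90,"pos ang",a,"r",np.hypot(*q))
rel([pose(WC,t,.122,.017,.068,1) for t in range(164,175)])
im=snap("top","top3"); s=bot.camera("scene")
cr=lambda i,u,v,h=50: cv2.resize(i[v-h:v+h,u-h:u+h],(400,400),interpolation=cv2.INTER_CUBIC)
cv2.imwrite("pics/c6.png",np.hstack([cr(im,250,260),cr(s,388,225)])[:,:,::-1])
E
```

```text
11.75 [0.46120393 0.24601207 0.06889174] [-0.79291141  3.39094726  2.18250077]
yaw+90 165.96575453121065 pos ang 157.6417348719859 r 0.12358691829088829
[0.066 0.019 0.018] [ 0.006 -0.018  0.393]
[0.023 0.012 0.018] [ 0.006 -0.018  0.193]
[-0.019  0.005  0.018] [ 0.006 -0.018 -0.007]
[-0.062 -0.     0.018] [ 0.006 -0.018 -0.207]
[-0.105 -0.005  0.018] [ 0.006 -0.018 -0.407]
[-0.147 -0.009  0.018] [ 0.007 -0.018 -0.607]
[-0.19  -0.012  0.018] [ 0.007 -0.018 -0.807]
[-0.233 -0.015  0.017] [ 0.007 -0.018 -1.007]
[-0.276 -0.017  0.017] [ 0.007 -0.018 -1.207]
[-0.319 -0.018  0.017] [ 0.007 -0.018 -1.407]
[-0.362 -0.018  0.017] [ 0.007 -0.018 -1.607]
```

View pics/c6.png

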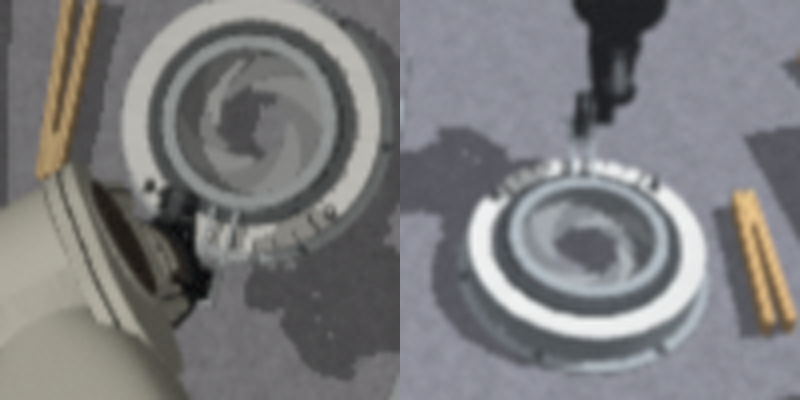

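The lever follows (arm at crop (220,245) in the top view). I'll push to about 170°, then back off for a clear look.

Emit:
drive_tool([
  {"dx": -0.06, "dy": 0, "dz": 0, "wx": 0, "wy": 0, "wz": -0.2, "hand": 0},
  {"dx": -0.11, "dy": 0, "dz": 0, "wx": 0, "wy": 0, "wz": -0.4, "hand": 0},
  {"dx": -0.17, "dy": -0.01, "dz": 0, "wx": 0, "wy": 0, "wz": -0.8, "hand": 0},
  {"dx": -0.17, "dy": -0.01, "dz": 0, "wx": 0, "wy": 0, "wz": -0.8, "hand": 0},
  {"dx": -0.17, "dy": -0.01, "dz": 0, "wx": 0, "wy": 0, "wz": -0.8, "hand": 0},
])

```text
clock: 12.35
eef_pos: [0.4586, 0.2368, 0.0682]
tool_rot: [0.766, 0.642, -0.0, 0.0]
ft_force: [-0.2, 2.2, 0.4]
grip_width: -0.0001
grasp_force: 1.0
```

Emit:
drive_tool([
  {"dx": 0.4, "dy": 0, "dz": 0, "wx": 0, "wy": 0, "wz": 0, "hand": 0},
  {"dx": 0.8, "dy": 0, "dz": 0, "wx": 0, "wy": 0, "wz": 0, "hand": 0},
  {"dx": 1.2, "dy": 0, "dz": -1, "wx": 0, "wy": 0, "wz": 0, "hand": 0},
  {"dx": 1.6, "dy": 0, "dz": -2, "wx": 0, "wy": 0, "wz": 0, "hand": 0},
  {"dx": 1.6, "dy": 0, "dz": -2, "wx": 0, "wy": 0, "wz": 0, "hand": 0},
  {"dx": 1.6, "dy": 0, "dz": -2, "wx": 0, "wy": 0, "wz": 0, "hand": 0},
])

```text
clock: 12.95
eef_pos: [0.4735, 0.3165, 0.1698]
tool_rot: [0.766, 0.643, 0.001, 0.001]
ft_force: [-0.4, -0.5, 0.1]
grip_width: -0.0002
grasp_force: 0.0
```

```bash
python3 - <<'E'
from h import *
im=np.mean([bot.camera("top").astype(float) for _ in range(3)],0).astype(np.uint8); s=bot.camera("scene")
cv2.imwrite("pics/top4.png",im[:,:,::-1])
c=np.r_[.5752,.1985,.037]
for nm,f in (("top2","pics/top2.png"),("now",None)):
    g=im if f is None else cv2.imread(f)[:,:,::-1].copy()
    for r0,r1,z in ((.083,.092,.0375),(.1,.106,.047),(.108,.134,.083)):
        A,p=profile(g,c,r0,r1,z); hp=p-cv2.GaussianBlur(p[None],(0,0),12,borderType=cv2.BORDER_REPLICATE)[0]
        print(nm,r0,"dips",[(float(A[i]),int(hp[i])) for i in range(1,len(A)-1) if hp[i]<hp[i-1] and hp[i]<=hp[i+1] and hp[i]<-5],"peaks",[(float(A[i]),int(hp[i])) for i in range(1,len(A)-1) if hp[i]>hp[i-1] and hp[i]>=hp[i+1] and hp[i]>8])
u,v=[int(round(float(x))) for x in w2px("top",[.46,.215,.05])]
h=24; cu=lambda i,u,v:cv2.resize(i[v-h:v+h,u-h:u+h],(400,400),interpolation=cv2.INTER_CUBIC)
us,vs=[int(round(float(x))) for x in w2px("scene",[.47,.215,.05])]
cv2.imwrite("pics/c7.png",np.hstack([cu(im,u,v-4),cu(s,us,vs)])[:,:,::-1]); print(u,v,us,vs,bot.get_obs()["eef_pos"],bot.get_obs()["clock"])
E
```

```text
top2 0.083 dips [(122.5, -58), (132.0, -20), (146.0, -18), (159.5, -17), (172.0, -47), (182.0, -17), (191.5, -11), (201.5, -7), (211.5, -32), (220.5, -38)] peaks [(116.5, 19), (128.5, 22), (136.0, 21), (139.0, 22), (152.0, 12), (165.5, 21), (175.0, 14), (176.5, 13), (179.0, 11), (198.5, 9), (208.5, 8), (215.5, 27), (226.5, 17)]
top2 0.1 dips [(110.0, -38), (131.5, -5), (151.5, -10), (168.0, -16), (177.0, -10), (203.0, -27), (258.5, -19)] peaks [(104.0, 14), (118.0, 12), (145.0, 17), (163.5, 12), (192.0, 15)]
top2 0.108 dips [(116.0, -15), (120.0, -21), (148.0, -8), (153.0, -49), (171.0, -6), (185.0, -7), (200.5, -7), (202.5, -8), (205.0, -9)] peaks [(96.0, 9), (100.5, 9), (129.0, 11), (133.0, 13), (134.5, 13), (146.0, 11), (150.0, 17), (156.5, 9), (160.0, 11), (165.0, 11), (194.0, 17)]
now 0.083 dips [(122.5, -57), (132.0, -22), (142.0, -14), (152.0, -8), (163.0, -11), (167.5, -9), (172.5, -35), (179.5, -13), (191.5, -5), (201.5, -12), (211.5, -27), (220.5, -35)] peaks [(116.5, 19), (128.5, 21), (135.5, 14), (159.0, 15), (170.0, 8), (176.0, 10), (184.5, 25), (189.0, 10), (208.0, 10), (215.0, 12), (227.0, 24)]
now 0.1 dips [(151.5, -5), (187.0, -17), (197.5, -6), (203.0, -26), (259.0, -20)] peaks [(164.5, 12), (183.5, 8), (192.0, 17)]
now 0.108 dips [(107.5, -10), (168.0, -9), (172.0, -45), (189.5, -11), (199.0, -5)] peaks [(113.5, 8), (165.5, 16), (175.5, 13), (180.0, 15), (183.5, 15)]
256 279 379 210 [0.47109774 0.31433744 0.16591556] 13.15
```

View pics/c7.png

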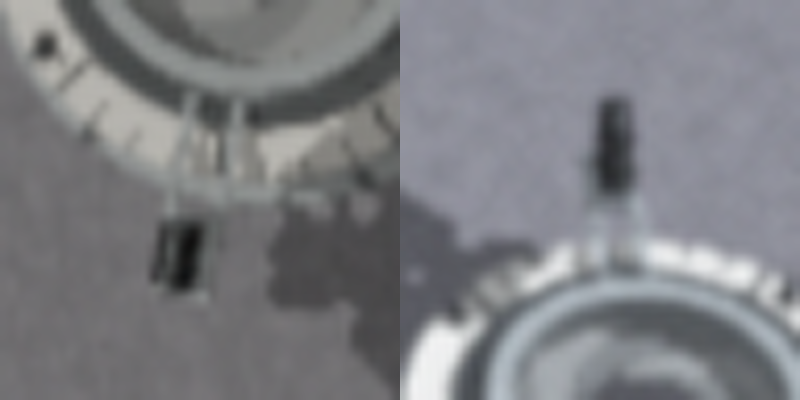

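The lever is close to, but apparently short of, the half mark: rails straddle crop x≈190–238 and the mark is at x≈218. I'll measure by fitting projected geometry in both cameras, with the narrow lever (known at its stop) as validation.

```bash
cat > fit.py <<'E'
from h import *
from scipy.optimize import minimize
from scipy.ndimage import map_coordinates
def proj(cam,P):
    c=cal(cam); f=240/np.tan(np.radians(c["vfov"])/2); q=(P-np.array(c["origin"]))@R(c)
    return np.stack([c["cx"]-f*q[:,0]/q[:,2], c["cy"]+f*q[:,1]/q[:,2]],1)
def samp(g,cam,P):
    uv=proj(cam,P); return map_coordinates(g,[uv[:,1],uv[:,0]],order=3,mode='nearest')
def cyl(c,r,a,z): a=np.radians(a); return np.stack([c[0]+r*np.cos(a),c[1]+r*np.sin(a),z+0*a],1)
def fitc(g,cam,c0,r):
    A=np.r_[-80:90:2.]
    def J(c): return -np.mean(samp(g,cam,cyl(c,r-.003,A,.037))-samp(g,cam,cyl(c,r+.003,A,.037)))
    b=min((J(c0+np.array([i,j])),i,j) for i in np.arange(-.006,.0061,.001) for j in np.arange(-.006,.0061,.001))
    return minimize(J,c0+np.array(b[1:]),method="Nelder-Mead",options=dict(initial_simplex=c0+np.array(b[1:])+np.array([[0,0],[.001,0],[0,.001]]))).x
def yaw(g,cam,c,r0,y0,skip):
    def s(y):
        a=180+y+np.array([-40,-30,-20,-10,0,10,20,30,40.]); a=a[abs(a-skip)>13]
        f=lambda b: np.mean([samp(g,cam,cyl(c,r,b,.0375)) for r in np.linspace(r0-.012,r0-.004,5)])
        return f(a)-.5*(f(a-5)+f(a+5))
    ys=np.arange(y0-5,y0+5,.1); v=np.array([s(y) for y in ys]); w=np.clip(v.min()*.5-v,0,None); return (w*ys).sum()/w.sum()
def tab(g,cam,c,rt,L,t0):
    # box silhouette fit: dark inside, light just outside
    def s(t):
        P=[]
        for rr in (rt-L/2,rt+L/2):
            for h in (-.005,.005):
                for z in (.049,.083):
                    a=np.radians(t); P.append([c[0]+rr*np.cos(a)-h*np.sin(a),c[1]+rr*np.sin(a)+h*np.cos(a),z])
        hull=cv2.convexHull(np.float32(proj(cam,np.array(P))*8+4)).astype(np.int32)
        o=hull.reshape(-1,2).min(0)-24; e=hull.reshape(-1,2).max(0)+24
        m=np.zeros((e[1]-o[1],e[0]-o[0]),np.uint8); cv2.fillConvexPoly(m,hull-o,1)
        d=cv2.dilate(m,np.ones((13,13)))-m
        V,U=np.mgrid[o[1]:e[1],o[0]:e[0]]; I=map_coordinates(g,[(V-4)/8,(U-4)/8],order=1)
        return I[m>0].mean()-.7*I[d>0].mean()
    ts=np.arange(t0-8,t0+8.01,.25); v=np.array([s(t) for t in ts]); i=v.argmin(); w=np.clip(v.min()+.15*np.ptp(v)-v,0,None); return ts[i],(w*ts).sum()/w.sum()
def run(files):
    for cam,f,items in files:
        g=cv2.cvtColor(cv2.imread(f),cv2.COLOR_BGR2GRAY).astype(float)
        for n,t0 in items:
            c0,r,rt,L,y0=((WC,.095,.122,.024,-8) if n=="wide" else (NC,.07,.092,.022,13))
            c=fitc(g,cam,c0,r); y=yaw(g,cam,c,r,y0,t0); t=tab(g,cam,c,rt,L,t0)
            print(f,n,"c",c.round(4),"yaw",round(y,2),"tab",np.round(t,2),"joint deg",np.round(np.array(t)-y-140,2))
E
python3 - <<'E'
from fit import *
snap("scene","scene4")
run([("top","pics/top0.png",[("wide",152),("narrow",231)]),("scene","pics/scene0.png",[("wide",152),("narrow",231)]),
("top","pics/top4.png",[("wide",170),("narrow",153)]),("scene","pics/scene4.png",[("wide",170),("narrow",153)])])
E
```

```text
pics/top0.png wide c [0.5756 0.1979] yaw -8.6 tab [150.25 151.44] joint deg [18.85 20.04]
pics/top0.png narrow c [ 0.6134 -0.1591] yaw 12.31 tab [230.75 230.45] joint deg [78.44 78.14]
pics/scene0.png wide c [0.5753 0.1995] yaw -8.73 tab [149.5  149.66] joint deg [18.23 18.39]
pics/scene0.png narrow c [ 0.6141 -0.1568] yaw 12.79 tab [232.75 233.11] joint deg [79.96 80.31]
pics/top4.png wide c [0.5756 0.1979] yaw -8.55 tab [169.5  169.64] joint deg [38.05 38.2 ]
pics/top4.png narrow c [ 0.6134 -0.159 ] yaw 12.21 tab [152.5  152.52] joint deg [0.29 0.3 ]
pics/scene4.png wide c [0.5754 0.1995] yaw -8.69 tab [169.25 169.2 ] joint deg [37.94 37.89]
pics/scene4.png narrow c [ 0.6142 -0.1568] yaw 12.19 tab [151.75 151.83] joint deg [-0.44 -0.36]
```

Both cameras agree: the narrow inlet is at 0 ± 0.4° and the wide one at 38.0°, so it needs +2°. I'll rotate the last contact pose by 2° about the axis.

```bash
python3 - <<'E'
from h import *
c=np.array([.5755,.1987]); q=np.array([.4586,.2368])-c; th=169.9
P=[]
for d,back,z in ((0,.03,.166),(0,.03,.068),(0,.008,.068),(0,0,.068),(1,0,.068),(2,0,.068)):
    a=np.radians(d); M=np.array([[np.cos(a),-np.sin(a)],[np.sin(a),np.cos(a)]]); t=np.radians(th+d)
    p=c+M@q-back*np.array([-np.sin(t),np.cos(t)]); P.append((*p,z,th+d-90)); print(np.round(P[-1],4))
rel(P)
E
```

```text
[ 0.4639  0.2663  0.166  79.9   ]
[4.639e-01 2.663e-01 6.800e-02 7.990e+01]
[4.600e-01 2.447e-01 6.800e-02 7.990e+01]
[4.586e-01 2.368e-01 6.800e-02 7.990e+01]
[4.580e-01 2.348e-01 6.800e-02 8.090e+01]
[4.573e-01 2.327e-01 6.800e-02 8.190e+01]
[-0.974  0.024  0.005] [-0.035  0.042  0.008]
[-0.967  0.029  1.965] [-0.035  0.042  0.008]
[-1.407  0.029  1.966] [-0.035  0.042  0.008]
[-1.567  0.029  1.967] [-0.035  0.042  0.008]
[-1.609  0.023  1.967] [-0.035  0.042 -0.192]
[-1.652  0.019  1.967] [-0.036  0.041 -0.392]
```

Emit:
drive_tool([
  {"dx": -0.9, "dy": 0.02, "dz": 0, "wx": 0, "wy": 0, "wz": 0, "hand": 0},
  {"dx": -0.9, "dy": 0.02, "dz": 0, "wx": 0, "wy": 0, "wz": 0, "hand": 0},
  {"dx": -0.9, "dy": 0.02, "dz": 1, "wx": 0, "wy": 0, "wz": 0, "hand": 0},
  {"dx": -0.9, "dy": 0.02, "dz": 1.97, "wx": 0, "wy": 0, "wz": 0, "hand": 0},
  {"dx": -0.9, "dy": 0.02, "dz": 1.97, "wx": 0, "wy": 0, "wz": 0, "hand": 0},
  {"dx": -1.2, "dy": 0.02, "dz": 1.97, "wx": 0, "wy": 0, "wz": 0, "hand": 0},
  {"dx": -1.4, "dy": 0.02, "dz": 1.97, "wx": 0, "wy": 0, "wz": 0, "hand": 0},
  {"dx": -1.5, "dy": 0.02, "dz": 1.97, "wx": 0, "wy": 0, "wz": 0, "hand": 0},
  {"dx": -1.5, "dy": 0.02, "dz": 1.97, "wx": 0, "wy": 0, "wz": 0, "hand": 0},
])

```text
clock: 14.1
eef_pos: [0.4614, 0.2416, 0.0719]
tool_rot: [0.767, 0.642, 0.002, 0.0]
ft_force: [0.5, 0.4, -0.5]
grip_width: -0.0001
grasp_force: 0.0
```

```bash
python3 - <<'E'
from h import *
o=bot.get_obs(); print(o["clock"],o["eef_pos"],o["ft_force"])
rel([(.4586,.2368,.068,79.9),(.458,.2348,.068,80.9),(.4573,.2327,.068,81.9)])
E
```

```text
14.1 [0.46141258 0.24160736 0.07190136] [ 0.53621956  0.37457453 -0.46389356]
[-0.105 -0.039  0.078] [ 0.032 -0.024  0.001]
[-0.146 -0.044  0.078] [ 0.032 -0.024 -0.199]
[-0.19  -0.05   0.077] [ 0.032 -0.023 -0.399]
```

Emit:
drive_tool([
  {"dx": -0.06, "dy": -0.02, "dz": 0.04, "wx": 0, "wy": 0, "wz": 0, "hand": 0},
  {"dx": -0.1, "dy": -0.02, "dz": 0.04, "wx": 0, "wy": 0, "wz": -0.1, "hand": 0},
  {"dx": -0.14, "dy": -0.02, "dz": 0.04, "wx": 0, "wy": 0, "wz": -0.2, "hand": 0},
  {"dx": -0.17, "dy": -0.02, "dz": 0.04, "wx": 0, "wy": 0, "wz": -0.4, "hand": 0},
  {"dx": -0.17, "dy": -0.02, "dz": 0.04, "wx": 0, "wy": 0, "wz": -0.4, "hand": 0},
  {"dx": -0.17, "dy": -0.02, "dz": 0.04, "wx": 0, "wy": 0, "wz": -0.4, "hand": 0},
])

```text
clock: 14.7
eef_pos: [0.4579, 0.2345, 0.0681]
tool_rot: [0.755, 0.656, 0.0, -0.0]
ft_force: [-1.1, 3.8, 3.0]
grip_width: -0.0001
grasp_force: 1.8
```

Emit:
drive_tool([
  {"dx": -0.02, "dy": 0, "dz": 0, "wx": 0, "wy": 0, "wz": 0, "hand": 0},
  {"dx": -0.04, "dy": 0, "dz": 0, "wx": 0, "wy": 0, "wz": 0, "hand": 0},
  {"dx": -0.04, "dy": 0, "dz": 0, "wx": 0, "wy": 0, "wz": 0, "hand": 0},
  {"dx": -0.04, "dy": 0, "dz": 0, "wx": 0, "wy": 0, "wz": 0, "hand": 0},
])

```text
clock: 15.1
eef_pos: [0.4576, 0.2318, 0.0678]
tool_rot: [0.755, 0.656, 0.0, 0.0]
ft_force: [-1.6, 3.5, 2.4]
grip_width: -0.0001
grasp_force: 1.8
```

Emit:
drive_tool([
  {"dx": 0.4, "dy": 0, "dz": 0, "wx": 0, "wy": 0, "wz": 0, "hand": 0},
  {"dx": 0.8, "dy": 0, "dz": 0, "wx": 0, "wy": 0, "wz": 0, "hand": 0},
  {"dx": 1.2, "dy": 0, "dz": -1, "wx": 0, "wy": 0, "wz": 0, "hand": 0},
  {"dx": 1.6, "dy": 0, "dz": -2, "wx": 0, "wy": 0, "wz": 0, "hand": 0},
  {"dx": 1.6, "dy": 0, "dz": -2, "wx": 0, "wy": 0, "wz": 0, "hand": 0},
  {"dx": 1.6, "dy": 0, "dz": -2, "wx": 0, "wy": 0, "wz": 0, "hand": 0},
])

```text
clock: 15.7
eef_pos: [0.4702, 0.3113, 0.1694]
tool_rot: [0.755, 0.656, 0.002, 0.001]
ft_force: [-0.0, -0.6, 0.1]
grip_width: 0.0
grasp_force: 0.0
```

```bash
python3 - <<'E'
from fit import *
im=snap("top","top5"); snap("scene","scene5"); print(bot.get_obs()["clock"],bot.get_obs()["ft_force"])
run([("top","pics/top5.png",[("wide",171),("narrow",153)]),("scene","pics/scene5.png",[("wide",171),("narrow",153)])])
u,v,h=256,275,24
cv2.imwrite("pics/c8.png",cv2.resize(im[v-h:v+h,u-h:u+h],(560,560),interpolation=cv2.INTER_CUBIC)[:,:,::-1])
E
```

```text
15.8 [ 0.55179819 -0.35105628 -0.4139598 ]
pics/top5.png wide c [0.5756 0.1979] yaw -8.59 tab [171.75 171.86] joint deg [40.34 40.45]
pics/top5.png narrow c [ 0.6134 -0.159 ] yaw 12.21 tab [152.5  152.54] joint deg [0.29 0.33]
pics/scene5.png wide c [0.5754 0.1995] yaw -8.55 tab [171.75 171.79] joint deg [40.3  40.33]
pics/scene5.png narrow c [ 0.6142 -0.1568] yaw 12.19 tab [152.25 152.08] joint deg [ 0.06 -0.11]
```

View pics/c8.png

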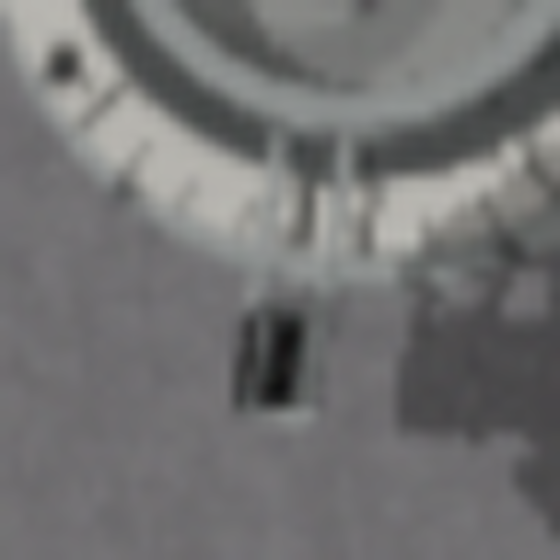

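The picture shows the long mark at crop x≈303 inside the lever's window (rails ≈278–343). Both cameras read 40.3° for the wide inlet and about 0° for the narrow one, so I'm handing in.

```bash
python3 -c "
from workcell import bot
print(bot.job_done())"
```

```text
the job is handed in; nothing more can be done
None
```

I pushed the narrow iris fully shut against its stop, then pushed the wide iris lever to the half-open mark (about 40.3° measured, 40° wanted). I only pushed from one side, touched nothing else as far as the pictures and forces show, and handed the job in at about 16 s.

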